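Turn a dip probe in the hand on a fork stand and park it in its leaning rest

ROBOT

A 6-joint arm with a two-finger parallel gripper is mounted at the origin on a cart in front of the work surface, level with it; the furniture and walls round the work are solid. World frame = base frame: x ahead of the robot, y to its left, z up, the work surface at z = 0. Lengths are in m, angles in degrees, forces in N, time in s.
With the tool pointing down it reaches from about 0.4 to 0.825 m from the base axis. Payload 7 kg.
Tool frame: the origin (TCP) lies midway between the tips of the shut fingers; the grasp point (between the pads) lies 19 mm behind it; z points along the fingers, y is the direction in which the jaws open and shut (so a half turn about z gives the same grasp; the last joint's range is limited). The gripper opens to 88 mm and grips with 3 to 60 N. Pads are 19 mm wide; open, the fingers measure 130 mm over their backs; the gripper's body (78 mm by 193 mm) begins 47 mm behind the grasp point.
Start: joints at [-59.295, 20.546, 0.682, 0, -70.136, -16.507], TCP at [0.166, -0.654, 0.227] pointing down, gripper open.
Joint ranges: [-176.03, 176.03], [-82.01, 121.73], [-58.28, 71.71], [-173.87, 95.51], [-174.79, -0.11], [-173.66, 173.66]. Speed limits (degrees/s): [136.94, 136.94, 172.46, 180, 180, 180].

INTERFACE

Orientations are given as a 3x3 rotation matrix whose columns are the frame's x, y, z axes.
In Python, from rig import robot gives the robot as it stands. Calls block until the motion is done:
- robot.goto(position, orientation): joint-space move of the TCP to a pose.
- robot.servo_line(position, ori=None, speed=0.15): straight line of the TCP; ori=None keeps the orientation; speed is the mean speed in m/s.
- robot.movej(angles): joint-space move.
- robot.move_gripper(opening): opening from 0.0 (shut) to 1.0 (fully open); the grip force is fixed at half the most; returns when the fingers have stopped.
- robot.dwell(seconds).
- robot.ik(position, orientation): joint angles nearest the present ones, or None.
- robot.grab_frame(name): name is "scene" or "side" or "wrist"; returns (picture, depth): 400x640x3 uint8, red, green, blue; 400x640 float32, m along the optical axis (not along the pixel's ray), 0 where there is no reading.
- robot.camera_info(name): a dict with "vfov" (degrees; the focal length in pixels is half the picture's height over the tangent of half this angle, whatever the lens; pixels are square), "cx", "cy" (the principal point, pixels), "view" (4x4, takes a point from world to camera coordinates); the wrist camera has in their place "T_tool_cam" (4x4, takes a point from camera to tool coordinates, whose origin is the TCP and whose axes are the flange's). Camera axes: x right, y down, z forward; pixel columns grow to the right and rows downward; lengths in m; the calibration is good to about 2 mm. The wrist camera is an equidistant fisheye: a pixel r from the principal point sees the ray r / f radians off the axis. A picture is of the moment at which its call begins: read the wrist's pose just before it. camera_info takes no time and is no camera call.
A pose or a line that the arm cannot do raises robot.Unreachable and nothing moves.
- robot.job_done(): hands the job in, once; it reports no verdict.
Readings, each from a call of its own:
- robot.read_t(): time.
- robot.read_qpos(): joint angles.
- robot.read_qvel(): joint speeds.
- robot.read_effort(): joint torques, N m.
- robot.read_position(): TCP position.
- robot.read_tcp_rot(): TCP orientation.
- robot.read_force(): force on the tool from outside, world axes, zero at the start.
- robot.read_ft_torque(): the same for the moment, N m.
- robot.read_grip_width(): opening from 0.0 (shut) to 1.0 (fully open).
Only numpy, scipy, OpenCV 4.12 (cv2) and the standard library are available. Lean on these libraries where they do the work, as an engineer would, in place of code of your own. Each camera call takes 0.05 s, during which the arm holds its last target. There are 200 camera calls.

TASK

Pick up the dip probe by its round head, stem still lying roughly level, and set its cross-bar into the two notches of the fork stand. Keeping your fingers round the head, ease your grip so that the stem swings down and hangs straight below, then close on the head again and lift the probe out of the fork with the stem hanging. Lay it in the trough of the leaning rest with the stem tip down against the end stop, let go, and do not push the septa tin, the tape reel or the solder spool about.

Things in the scene. Friction and masses are not known exactly. Their poses are not given: they have to be found in the camera images.
- probe_head (a point): Centre of the dip probe's head, an aluminium disc 64 mm across, 18 mm thick; y is square to its flat faces and runs along the cross-bar, z points from stem tip to head (vertical when hanging). At the start it is 32 mm up: disc on edge, bar level, stem sloping 11 degrees down to its tip on the bench, roughly away from the robot. Pinch the disc across y, on the rim part above the bar.
- probe: The loose dip probe, 0.1 to 0.17 kg. A steel bar, 10 mm thick and 108 mm long, runs through the disc's centre, sticking out 45 mm each side. A 10 mm round stem (16 mm collar at its root) leaves the rim radially; its round tip is 150 mm from the head's centre, the centre of mass about 60 mm. Origin: on the bench below the head's centre as it lies at the start.
- fork_seat (a point): Where the head's centre is when the bar lies in both notches of the fork: 190 mm above the bench, half-way between the uprights. y runs from one upright to the other (along the seated bar), z is up.
- fork: Fork stand, fixed, place and yaw vary: two 10 mm aluminium uprights, 26 mm wide, 72 mm apart inside, each ending in an upward 90 degree V notch with a mouth about 25 mm wide and prongs reaching 6 mm above the seat. Between them only a grey base plate 110 x 150 x 12 mm, so a stem can swing freely fore and aft. Origin: under the base plate's centre.
- rest_seat (a point): Where the head's centre is when the probe is parked in the leaning rest: 156 mm above the bench. z points up along the parked stem from tip to head, 35 degrees from vertical: the head is nearer the robot, the stem runs down and away. y is level, across the trough; x points out of the trough's open upper side, up and away from the robot.
- rest: Leaning rest, fixed, place and yaw vary: aluminium 90 degree V trough, 30 mm wide at the mouth, carrying the stem from below between 46 and 151 mm down from the head's parked centre, where a 34 mm wide stop plate stands square to it. The stem may not slide down by itself: bring its tip to the stop. Grey base plate 140 x 90 x 12 mm; origin 5 mm nearer the robot than its underside's centre.
- septa_tin: Bystander: loose round tin 65 mm in diameter, 26 mm high; origin under its centre.
- ptfe_tape: Bystander: loose flat reel of tape 56 mm in diameter, 14 mm high; origin under its centre.
- solder_spool: Bystander: loose white spool 50 mm in diameter, 30 mm high; origin under its centre.
Mind the look-alikes: they are no part of the job. What is shaped like the probe but purple is not meant.

How it is judged:
By the outcome, as a careful person would: the job done as asked, in the order asked, and still so for the second after the job is handed in, with the robot touching nothing.
It also fails if it takes over 61 s, if anything falls off the work surface, if the arm or the gripper's body presses on something with over 40 N, if the wrist force passes 120 N, or if a joint passes its speed limit or range.

## Working session

There is one attempt and no reset: what is moved stays moved. The work goes in short steps, each a Python script; the robot and the scene stay as the last script left them, time stands still between calls to the robot, and variables do not carry over. Pictures are saved under pics/ and viewed, on a budget of 10 in all, crops included, one or two more only if the job needs it, and the job is handed in when it is done.

```bash
mkdir -p pics; ls; cat > h.py <<'E'
import numpy as np, cv2
from rig import robot
def snap(n,f):
    p,d=robot.grab_frame(n); cv2.imwrite(f'pics/{f}.png',p[:,:,::-1]); np.save(f'pics/{f}.npy',d); return p,d
def world(n,d):
    ci=robot.camera_info(n); h,w=d.shape; f=h/2/np.tan(np.radians(ci['vfov']/2))
    u,v=np.meshgrid(np.arange(w),np.arange(h))
    P=np.stack([(u-ci['cx'])/f*d,(v-ci['cy'])/f*d,d,np.ones_like(d)],-1)
    return (P@np.linalg.inv(ci['view']).T)[...,:3]
E
python3 - <<'E'
from h import *
a,_=snap('scene','scene0'); b,_=snap('side','side0')
for n in('scene','side'):print(robot.camera_info(n))
print(robot.camera_info('wrist'),robot.read_t())
E
```

```text
pics
{'vfov': 42.07067061915545, 'cx': 321.4567869334554, 'cy': 197.9692567934002, 'view': array([[ 0.41074593, -0.9117311 , -0.00584605, -0.24491182],
       [-0.52324498, -0.23046762, -0.82042634,  0.4029336 ],
       [ 0.74666088,  0.3400457 , -0.57172236,  1.12818118],
       [ 0.        ,  0.        ,  0.        ,  1.        ]])}
{'vfov': 53.99984506649076, 'cx': 318.9940690754977, 'cy': 200.22496539882337, 'view': array([[-0.99954535,  0.02932022, -0.00702999,  0.57151678],
       [ 0.02294154,  0.5882819 , -0.80833043,  0.07198787],
       [-0.01956481, -0.8081242 , -0.58868709,  1.27108528],
       [ 0.        ,  0.        ,  0.        ,  1.        ]])}
{'vfov': 65.70646984690485, 'cx': 314.7851317372286, 'cy': 199.35134738832005, 'T_tool_cam': array([[-3.20232281e-04, -9.50766678e-01, -3.09907441e-01,
         8.50116647e-02],
       [ 9.99998933e-01, -7.46220864e-04,  1.25602016e-03,
        -6.95909952e-05],
       [-1.42544151e-03, -3.09906708e-01,  9.50765902e-01,
        -1.60146853e-01],
       [ 0.00000000e+00,  0.00000000e+00,  0.00000000e+00,
         1.00000000e+00]])} 0.1
```

View pics/scene0.png

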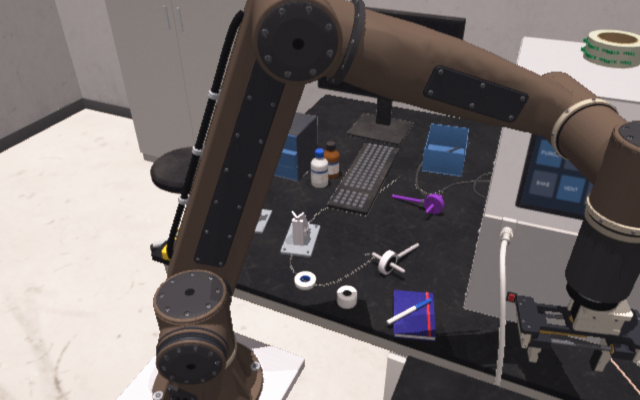

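View pics/side0.png

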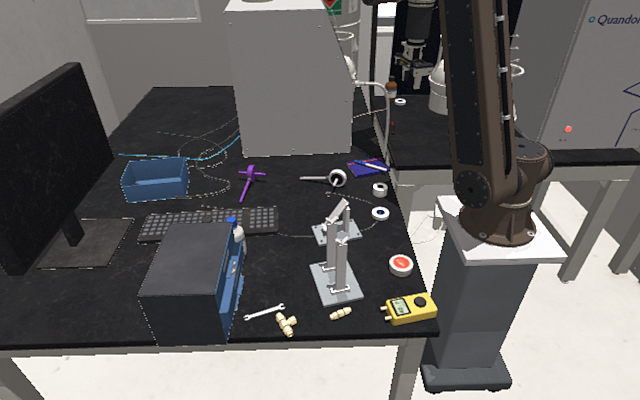

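The scene view shows the white and metal probe at (387,262) and the purple decoy at (432,203). In the side view the probe head is at (338,178) with the stem to (302,178), the rest is at (335,222) and the fork at (338,270). The tin is at (400,264), the tape at (380,213) and the spool at (380,189). Next I'll build a top-down height map from the two depth images.

```bash
python3 - <<'E'
from h import *
W={}
S=1000; x0,x1,y0,y1=0.3,0.9,-0.35,0.45
img=np.zeros((int((y1-y0)*S),int((x1-x0)*S),3),np.uint8); hm=np.full(img.shape[:2],-1.)
for n in('scene','side'):
    d=np.load(f'pics/{n}0.npy'); p=cv2.imread(f'pics/{n}0.png'); P=world(n,d)
    for uv in {'scene':[(387,262),(347,290)],'side':[(338,178),(310,178),(400,264),(380,213),(380,189),(330,290),(345,240),(331,245),(345,203),(335,207),(318,290)]}[n]: print(n,uv,P[uv[1],uv[0]].round(4))
    m=(d>0)&(P[...,2]<0.25)&(P[...,2]>-0.01)
    q=P[m];c=p[m]
    i=((y1-q[:,1])*S).astype(int); j=((q[:,0]-x0)*S).astype(int)
    ok=(i>=0)&(i<img.shape[0])&(j>=0)&(j<img.shape[1])
    for a,b,z,cc in zip(i[ok],j[ok],q[ok,2],c[ok]):
        sl=(slice(max(a-1,0),a+2),slice(max(b-1,0),b+2))
        mm=hm[sl]<z; hm[sl][mm]=z; img[sl][mm]=cc
big=img[50:650]
col=cv2.applyColorMap((np.clip(hm/0.2,0,1)*255).astype(np.uint8),cv2.COLORMAP_JET)
cv2.imwrite('pics/top.png',np.hstack([img[100:700,:400],col[100:700,:400]]))
# side crop
p=cv2.imread('pics/side0.png'); cv2.imwrite('pics/sc.png',cv2.resize(p[155:315,285:425],None,fx=3.7,fy=3.7,interpolation=cv2.INTER_CUBIC))
E
```

```text
scene (387, 262) [ 0.4788 -0.2434  0.0476]
scene (347, 290) [ 0.3583 -0.1784  0.0282]
side (338, 178) [ 0.4962 -0.2235  0.0398]
side (310, 178) [ 0.5975 -0.2706  0.0121]
side (400, 264) [0.3532 0.2008 0.0269]
side (380, 213) [ 0.3647 -0.0669 -0.0024]
side (380, 189) [ 0.3517 -0.1661  0.027 ]
side (330, 290) [0.5513 0.282  0.0214]
side (345, 240) [0.5176 0.2802 0.1922]
side (331, 245) [0.5452 0.2011 0.1046]
side (345, 203) [0.4935 0.0225 0.1091]
side (335, 207) [ 0.514  -0.1015  0.0011]
side (318, 290) [0.5823 0.2729 0.0122]
```

View pics/top.png

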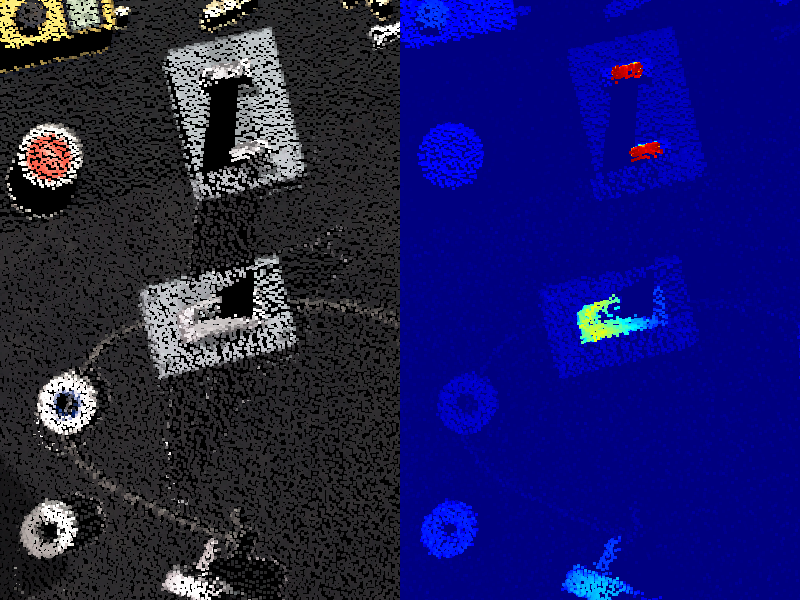

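View pics/sc.png

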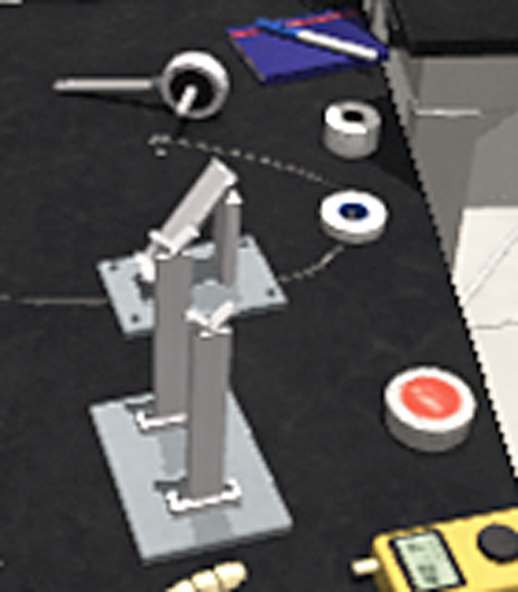

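The height map puts the fork's uprights near x=0.537, y=0.239, 82 mm apart and yawed about 14°. The rest is centred near (0.52, 0.03) and the probe head near (0.485, -0.235). All bystanders are clear of the planned path. I'll fit these numbers more exactly.

```bash
python3 - <<'E'
from h import *
Q=[];
for n in('scene','side'):
    d=np.load(f'pics/{n}0.npy'); P=world(n,d); Q.append(P[d>0])
def box(q,a,b,c): return q[(q[:,0]>a[0])&(q[:,0]<a[1])&(q[:,1]>b[0])&(q[:,1]<b[1])&(q[:,2]>c[0])&(q[:,2]<c[1])]
for k,q in zip(('scene','side'),Q):
    print(k)
    for nm,a,b in(('fork',(.44,.63),(.13,.34)),('rest',(.42,.61),(-.05,.11))):
        r=box(q,a,b,(.008,.017)); 
        if len(r)>50: print(nm,len(r),np.median(r[:,2]).round(4),cv2.minAreaRect((r[:,:2]*1000).astype(np.float32)))
    r=box(q,(.48,.6),(.15,.33),(.175,.21)); print('tops',len(r))
    for s in (r[r[:,1]>.24],r[r[:,1]<=.24]):
        if len(s)>5: print(s.min(0).round(4),s.max(0).round(4),s.mean(0).round(4))
    r=box(q,(.47,.60),(-.0,.1),(.03,.2)); print('trough',len(r))
    if len(r)>5: print(r.min(0).round(4),r.max(0).round(4))
    for lo in np.arange(.03,.2,.01):
        s=box(r,(0,1),(-1,1),(lo,lo+.01))
        if len(s)>3: print(lo.round(2),len(s),s.min(0).round(4),s.max(0).round(4))
    r=box(q,(.4,.68),(-.34,-.15),(.005,.08)); print('probe',len(r))
    for lo in np.arange(.42,.68,.01):
        s=box(r,(lo,lo+.01),(-1,1),(0,1))
        if len(s): print(lo.round(2),len(s),s.min(0)[1:].round(4),s.max(0)[1:].round(4))
    r=box(q,(.3,.9),(-.7,-.3),(.08,.4)); print('machine',len(r), r.min(0) if len(r) else '', r.max(0) if len(r) else '')
E
```

```text
scene
fork 208 0.0123 ((548.2677001953125, 176.37313842773438), (114.10257720947266, 31.49781608581543), 13.563156127929688)
rest 642 0.0123 ((516.80029296875, 31.49853515625), (144.11061096191406, 91.75611114501953), 13.362716674804688)
tops 0
trough 355
[0.4776 0.0073 0.0302] [0.5635 0.0432 0.1228]
0.03 54 [0.4776 0.0095 0.0302] [0.5635 0.0372 0.0395]
0.04 37 [0.478  0.0092 0.0403] [0.5511 0.0367 0.0493]
0.05 36 [0.4787 0.01   0.0501] [0.5452 0.0367 0.0594]
0.06 42 [0.4796 0.0114 0.06  ] [0.5351 0.0377 0.0696]
0.07 38 [0.4784 0.0094 0.0701] [0.5287 0.0393 0.0798]
0.08 37 [0.4781 0.0084 0.0806] [0.5271 0.038  0.09  ]
0.09 49 [0.4793 0.0073 0.0902] [0.5178 0.0432 0.0998]
0.1 34 [0.4804 0.0107 0.1   ] [0.51  0.042 0.11 ]
0.11 21 [0.4806 0.0121 0.1102] [0.5032 0.0345 0.1196]
0.12 7 [0.4867 0.0096 0.1201] [0.4987 0.0422 0.1228]
probe 734
0.42 54 [-0.3395  0.0104] [-0.2838  0.0195]
0.43 27 [-0.3398  0.0078] [-0.3047  0.0171]
0.44 3 [-0.3364  0.0052] [-0.1516  0.0134]
0.45 4 [-0.2824  0.0055] [-0.1563  0.0067]
0.46 44 [-0.2418  0.0051] [-0.161   0.0516]
0.47 93 [-0.2886  0.005 ] [-0.1683 
[... 2158 characters left out ...]
.0637]
0.5 34 [-0.249   0.0056] [-0.1721  0.0638]
0.51 47 [-0.2449  0.0148] [-0.1873  0.0628]
0.52 34 [-0.254   0.0059] [-0.1784  0.0554]
0.53 19 [-0.2514  0.0057] [-0.1525  0.0375]
0.54 11 [-0.2549  0.0058] [-0.1769  0.0281]
0.55 6 [-0.2573  0.0201] [-0.2491  0.0262]
0.56 9 [-0.2625  0.0166] [-0.2478  0.0251]
0.57 9 [-0.2657  0.014 ] [-0.2565  0.0208]
0.58 8 [-0.2694  0.0123] [-0.26    0.0198]
0.59 7 [-0.2706  0.0121] [-0.2607  0.0184]
0.6 9 [-0.2769  0.0082] [-0.2657  0.0155]
0.61 7 [-0.2775  0.0059] [-0.268   0.0144]
0.62 7 [-0.2835  0.0057] [-0.2732  0.0131]
0.63 4 [-0.2849  0.008 ] [-0.2755  0.0099]
machine 9588 [ 0.30049703 -0.52823351  0.0800263 ] [ 0.8711682  -0.42364419  0.39998295]
```

```bash
cat >> h.py <<'E'
def R(yaw,tilt=0,flip=1):
    """tool orientation: z down, leaning 'tilt' so fingers point away; x = +-(away) """
    c,s=np.cos(np.radians(yaw)),np.sin(np.radians(yaw)); a=np.radians(tilt)
    f=np.array([c,s,0]); Z=np.array([0,0,1.])
    z=-Z*np.cos(a)+f*np.sin(a); x=(f*np.cos(a)+Z*np.sin(a))*flip
    return np.stack([x,np.cross(z,x),z],1)
def wcloud(d,pos,rot):
    ci=robot.camera_info('wrist'); h,w=d.shape; f=h/2/np.tan(np.radians(ci['vfov']/2))
    u,v=np.meshgrid(np.arange(w)-ci['cx'],np.arange(h)-ci['cy']); r=np.hypot(u,v)+1e-9; t=np.tan(r/f)
    C=np.stack([u/r*t*d,v/r*t*d,d,np.ones_like(d)],-1)@ci['T_tool_cam'].T
    return C[...,:3]@np.asarray(rot).T+pos
def wsnap(f):
    p,R_=np.array(robot.read_position()),np.array(robot.read_tcp_rot())
    im,d=snap('wrist',f); return im,wcloud(d,p,R_),d
E
python3 - <<'E'
from h import *
for n in('scene','side'):
    d=np.load(f'pics/{n}0.npy'); P=world(n,d)
    for u,v in {'side':[(348,150),(348,120),(345,60),(335,30),(242,150)],'scene':[(470,290),(480,250),(500,260),(510,100)]}[n]: print(n,u,v,P[v,u].round(3))
for fl in(1,-1):
    for n,p,o in(('probe',(.497,-.237,.2),R(-19.5,0,fl)),('grasp',(.497,-.237,.04),R(-19.5,0,fl)),('fork',(.534,.237,.25),R(13.5,0,fl)),('rest',(.45,.015,.17),R(13.5,35,fl)),('restup',(.4,.01,.27),R(13.5,35,fl))):
        q=robot.ik(p,o); print(fl,n,None if q is None else np.round(q,1))
E
```

```text
scene 470 290 [ 0.429 -0.466  0.08 ]
scene 480 250 [ 0.428 -0.468  0.207]
scene 500 260 [ 0.321 -0.515  0.281]
scene 510 100 [ 0.219 -0.474  0.658]
side 348 150 [ 0.439 -0.457  0.025]
side 348 120 [ 0.444 -0.454  0.16 ]
side 345 60 [ 0.404 -1.086  0.203]
side 335 30 [ 0.44  -1.373  0.285]
side 242 150 [ 0.869 -0.436  0.046]
1 probe [ -5.1  10.  -17.4   0.  -62.6  75.6]
1 grasp [ -5.1  20.1 -28.1   0.  -41.8  75.6]
1 fork [ 43.1  11.2  -9.1   0.  -69.7  60.4]
1 rest None
1 restup None
-1 probe [  -5.1   10.   -17.4    0.   -62.6 -104.4]
-1 grasp [  -5.1   20.1  -28.1    0.   -41.8 -104.4]
-1 fork [  43.1   11.2   -9.1    0.   -69.7 -119.6]
-1 rest None
-1 restup None
```

```bash
python3 - <<'E'
from h import *
# head centres; TCP = head + up*0.008 along -tool z
def tcp(h,o,off=.008): return np.array(h)-o[:,2]*off
f=np.array([np.cos(.2356),np.sin(.2356),0])
rb=np.array([.519,.034,0])-f*.005
print('rest origin',rb)
for x in (0.44,.46,.48):
  for t in (0,5,10,15,20,25,30,35):
    o=R(13.5,t); r=[]
    for dz in (0,.1):
        q=robot.ik(tcp((x,.02,.156+dz),o),o); r.append(None if q is None else np.round(q,0).tolist())
    print('rest',x,t,r)
for t in (0,-5,-10,-15,-20,-25,-30,-35):
    o=R(13.5,t); q=robot.ik(tcp((.534,.237,.23),o),o); q2=robot.ik(tcp((.534,.237,.19),o),o);print('fork',t,None if q is None else np.round(q,0), q2 is not None)
    o=R(-19.5,t); q=robot.ik(tcp((.497,-.237,.032),o),o);print('probe',t,None if q is None else np.round(q,0))
E
```

```text
rest origin [0.51413813 0.03283287 0.        ]
rest 0.44 0 [[28.0, 1.0, -33.0, 0.0, -56.0, 75.0], [28.0, -4.0, -24.0, 0.0, -70.0, 75.0]]
rest 0.44 5 [[30.0, -2.0, -37.0, 2.0, -50.0, 73.0], [30.0, -7.0, -28.0, 2.0, -65.0, 73.0]]
rest 0.44 10 [[31.0, -6.0, -42.0, 4.0, -44.0, 69.0], [31.0, -11.0, -32.0, 4.0, -60.0, 71.0]]
rest 0.44 15 [[33.0, -9.0, -47.0, 8.0, -38.0, 65.0], [33.0, -15.0, -36.0, 6.0, -54.0, 67.0]]
rest 0.44 20 [[35.0, -13.0, -53.0, 14.0, -31.0, 58.0], [35.0, -19.0, -41.0, 10.0, -49.0, 63.0]]
rest 0.44 25 [None, [38.0, -22.0, -47.0, 15.0, -43.0, 57.0]]
rest 0.44 30 [None, [39.0, -26.0, -53.0, 21.0, -38.0, 50.0]]
rest 0.44 35 [None, None]
rest 0.46 0 [[27.0, 3.0, -31.0, 0.0, -56.0, 76.0], [27.0, -2.0, -22.0, 0.0, -70.0, 76.0]]
rest 0.46 5 [[28.0, -0.0, -35.0, 2.0, -50.0, 74.0], [28.0, -5.0, -26.0, 1.0, -65.0, 75.0]]
rest 0.46 10 [[30.0, -3.0, -40.0, 4.0, -44.0, 71.0], [30.0, -9.0, -30.0, 3.0, -59.0, 72.0]]
rest 0.46 15 [[31.0, -7.0, -45.0, 7.0, -38.0, 67.0], [31.0, -12.0, -34.0, 6.0, -54.0, 70.0]]
rest 0.46 20 [[32.0, -10.0, -51.0, 13.0, -31.0, 61.0], [33.0, -16.0, -39.0, 
[... 922 characters left out ...]
43.  12. -10.   0. -68.  60.] True
probe 0 [ -5.  20. -28.   0. -42.  76.]
fork -5 [ 41.  15.  -5.  -2. -74.  63.] True
probe -5 [ -6.  23. -23.  -2. -49.  78.]
fork -10 [ 40.  18.  -0.  -4. -81.  65.] True
probe -10 [ -7.  26. -18.  -3. -56.  79.]
fork -15 [ 39.  21.   4.  -6. -87.  66.] True
probe -15 [ -7.  29. -14.  -4. -62.  80.]
fork -20 [ 37.  25.   9.  -8. -92.  67.] True
probe -20 [ -8.  32. -10.  -4. -68.  81.]
fork -25 [ 36.  28.  13. -10. -98.  68.] True
probe -25 [ -9.  35.  -5.  -5. -74.  81.]
fork -30 [  35.   31.   17.  -11. -104.   68.] True
probe -30 [ -9.  38.  -1.  -5. -80.  82.]
fork -35 [  35.   34.   21.  -13. -109.   68.] True
probe -35 [ -9.  41.   3.  -6. -86.  82.]
```

```bash
python3 - <<'E'
from h import *
robot.servo_line([.23,-.39,.28],speed=.25)
robot.goto([.48,-.225,.2],R(-19.5)); print(robot.read_t(),robot.read_position())
im,P,d=wsnap('w1')
m=(d>0)&(np.hypot(P[...,0]-.497,P[...,1]+.237)<.2)&(P[...,2]>.004)&(P[...,2]<.08)
q=P[m]; print(len(q))
z=q[:,2]
def st(s): print(len(s),s.mean(0).round(4),s.min(0).round(4),s.max(0).round(4))
st(q[z>.05]); 
top=q[z>.045]; print('disc',cv2.minAreaRect((top[:,:2]*1000).astype(np.float32)))
f=np.array([np.cos(np.radians(-19.5)),np.sin(np.radians(-19.5))]); l=np.array([-f[1],f[0]])
rel=q[:,:2]-[.497,-.237]; a,b=rel@f,rel@l
s=q[(a>.055)&(a<.15)&(abs(b)<.03)]; k=np.polyfit(s[:,0],s[:,1],1); print('stem',len(s),k,np.degrees(np.arctan(k[0])),a[(abs(b)<.02)&(z>.006)].max())
s=q[(abs(a)<.03)&(abs(b)>.014)&(abs(b)<.07)&(z>.028)&(z<.045)]; st(s); k=np.polyfit(s[:,1],s[:,0],1); print('bar',k,np.degrees(np.arctan(-k[0])), s[:,1].min(),s[:,1].max())
E
```

```text
3.1167 [ 0.47978853 -0.22551094  0.1998854 ]
9928
966 [ 0.5004 -0.2395  0.0613] [ 0.4694 -0.2552  0.05  ] [ 0.526  -0.2223  0.0675]
disc ((498.4351806640625, -239.159912109375), (18.854286193847656, 58.140953063964844), 70.51702117919922)
stem 789 [-0.33423613 -0.07256324] -18.481490092284186 0.1477625467289064
677 [ 0.4979 -0.2401  0.0379] [ 0.4776 -0.2901  0.0332] [ 0.5186 -0.1877  0.041 ]
bar [0.33970743 0.57950746] -18.763005666821485 -0.2900889157980049 -0.18771531453224594
```

View pics/w1.png

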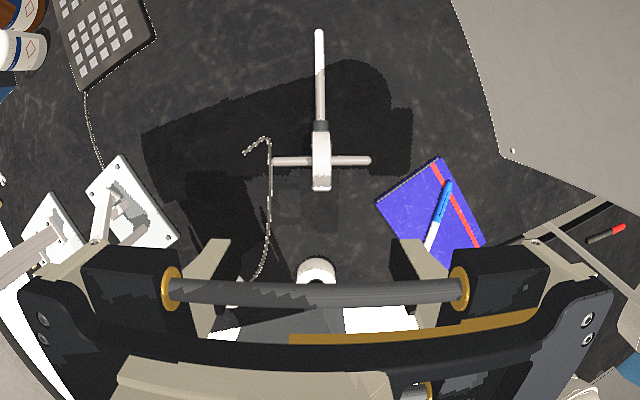

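The wrist view shows the probe head at (321,160) with its bar level and the stem running to (319,35). It measures head (0.498, -0.239) and yaw -19°, and the bar and disc sizes agree with those given. I'll grasp with the tool tilted 25° back, since the rest pose can't be reached at the full 35° forward tilt.

```bash
cat >> h.py <<'E'
def tcp(h,o,off=.009): return np.array(h)-o[:,2]*off
def hw(): return robot.read_grip_width()*88
E
python3 - <<'E'
from h import *
o=R(-18.8,-25); h=np.array([.498,-.2393,.032])
robot.goto(tcp(h,o,.09),o); robot.servo_line(tcp(h,o),speed=.1)
print(robot.read_force(),robot.read_position()-tcp(h,o))
robot.move_gripper(0.); print('w',hw())
p=tcp(h,o); robot.servo_line(p+[0,0,.03],speed=.05); robot.servo_line(p+[0,0,.2],speed=.15)
print(robot.read_t(),robot.read_force(),hw())
im,d=snap('side','s2'); cv2.imwrite('pics/s2c.png',cv2.resize(im[60:220,240:440,::-1],None,fx=3,fy=3))
E
```

```text
[ 0.32228362 -0.62051097 -1.18431815] [ 0.00066595 -0.0001936   0.00079038]
w 17.871512639815272
7.8667 [-0.0981469   0.2378962  -0.88299057] 18.10178863335267
```

View pics/s2c.png

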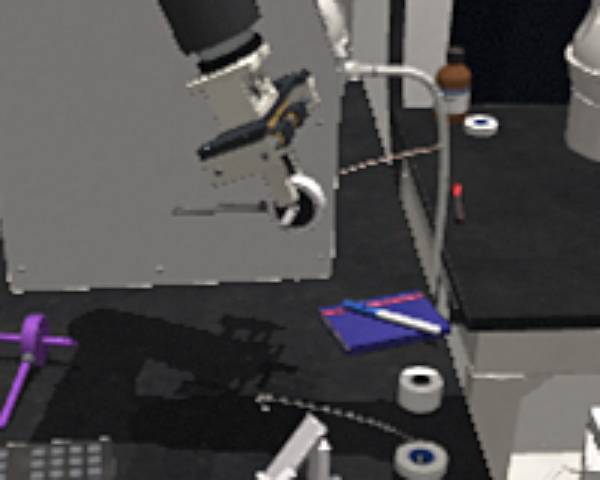

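The probe is held with the stem about level: head at (300,205) in the crop, tip at (175,210). Next I'll move near the fork and measure it with the wrist camera.

```bash
python3 - <<'E'
from h import *
o=R(13.5,-25); f=np.array([np.cos(.2356),np.sin(.2356),0])
F=np.array([.534,.237,.19])
robot.goto(tcp(F+[.0,0,.13]+f*.07,o),o); print(robot.read_t(),robot.read_position(),hw())
im,P,d=wsnap('w3')
def st(n,s): print(n,len(s),s.mean(0).round(4),s.min(0).round(4),s.max(0).round(4)) if len(s) else print(n,0)
q=P[d>0]
t=q[(np.hypot(q[:,0]-.534,q[:,1]-.237)<.08)&(q[:,2]>.165)&(q[:,2]<.2)]
st('L',t[t[:,1]>.237]); st('R',t[t[:,1]<.237])
g=(np.hypot(q[:,0]-.534,q[:,1]-.237)<.13)&(q[:,2]>.008)&(q[:,2]<.016)&(q[:,1]>.14); print('base',g.sum(),np.median(q[g,2]),cv2.minAreaRect((q[g,:2]*1000).astype(np.float32)))
E
```

```text
9.7917 [0.60613645 0.25279767 0.32817291] 18.078418957756273
L 396 [0.5281 0.2764 0.186 ] [0.5111 0.2682 0.1653] [0.5419 0.2844 0.1984]
R 391 [0.5469 0.1981 0.1852] [0.5285 0.189  0.1651] [0.5606 0.2046 0.1983]
base 4034 0.013991028287078933 ((530.8619995117188, 258.45306396484375), (109.7629165649414, 194.7128143310547), 13.10997200012207)
```

View pics/w3.png

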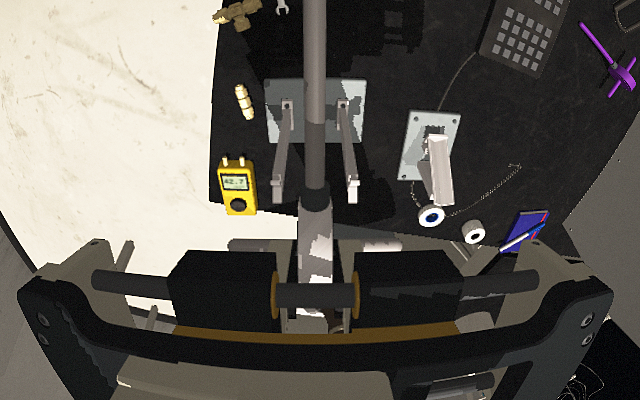

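Wrist and side measurements agree: fork seat about (0.536, 0.237), yaw 13.3°. The uprights show at (281,190) and (352,188), with the stem held between them. Now I'll seat the bar.

```bash
python3 - <<'E'
from h import *
o=R(13.3,-25); F=np.array([.5358,.2372,.19])
robot.goto(tcp(F+[0,0,.05],o),o); print(robot.read_force())
robot.servo_line(tcp(F+[0,0,.008],o),speed=.08); f0=np.array(robot.read_force()); print(f0)
for dz in (.006,.004,.002,0,-.001,-.002,-.003):
    robot.servo_line(tcp(F+[0,0,dz],o),speed=.03); f=np.array(robot.read_force()); print(dz,f.round(2))
    if f[2]-f0[2]>4: break
print(robot.read_t(),np.array(robot.read_position())-tcp(F,o))
im,d=snap('side','s4'); cv2.imwrite('pics/s4c.png',cv2.resize(im[170:310,270:410,::-1],None,fx=4,fy=4))
E
```

```text
[ 1.3049871  -0.23439659 -0.63318801]
[ 0.35916659 -0.95398689 -0.61492806]
0.006 [-0.32 -0.65 -0.71]
0.004 [ 0.23  0.38 -0.89]
0.002 [ 0.28  0.04 -2.07]
0 [-2.8  -0.49  3.48]
12.0167 [-0.00043412 -0.00020109  0.00044568]
```

View pics/s4c.png

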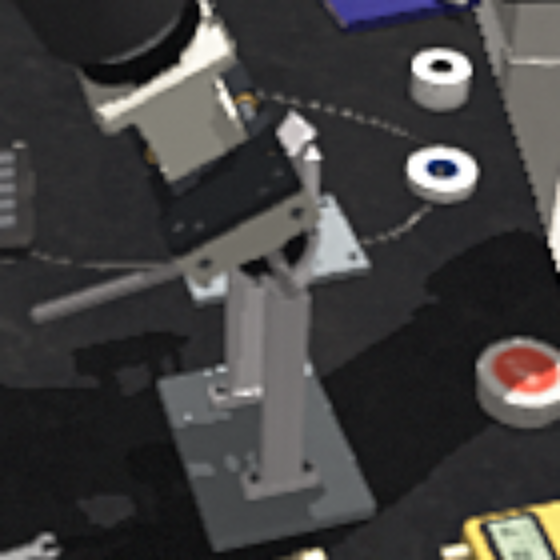

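The bar sits in the notch at (285,285), the stem is still roughly level, and contact came at the expected height. Now I'll ease the grip.

```bash
python3 - <<'E'
from h import *
robot.move_gripper(24/88); print(hw(),robot.read_t())
robot.dwell(2.0)
im,d=snap('side','s5a'); robot.dwell(.4)
im2,d=snap('side','s5b'); print('diff',np.abs(im.astype(int)-im2)[170:310,270:410].max(-1).__gt__(30).sum(),robot.read_force(),robot.read_t())
cv2.imwrite('pics/s5c.png',cv2.resize(im2[170:310,270:410,::-1],None,fx=4,fy=4))
E
```

```text
23.794067621880014 12.4667
diff 60 [ 0.17981922  0.31109227 -0.05122434] 14.9667
```

View pics/s5c.png

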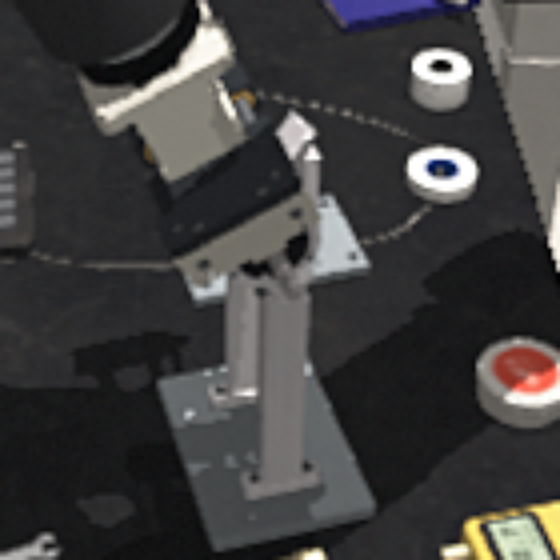

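The stem is down and hidden behind the upright. I'll let it settle, re-grip, lift, and measure the hang angle.

```bash
python3 - <<'E'
from h import *
robot.dwell(1.5)
a,_=robot.grab_frame('side'); robot.dwell(.3); b,_=robot.grab_frame('side'); print('diff',(np.abs(a.astype(int)-b)[170:310,270:410].max(-1)>30).sum())
robot.move_gripper(0.); print(hw(),robot.read_force())
o=R(13.3,-25); F=np.array([.5358,.2372,.19])
robot.servo_line(tcp(F+[0,0,.03],o),speed=.05); robot.servo_line(tcp(F+[0,0,.185],o),speed=.15)
print(robot.read_t(),robot.read_force(),hw(),robot.read_position())
im,d=snap('side','s6'); P=world('side',d)
cv2.imwrite('pics/s6c.png',cv2.resize(im[110:290,250:430,::-1],None,fx=3,fy=3))
h=F+[0,0,.185]
m=(d>0)&(np.hypot(P[...,0]-h[0],P[...,1]-h[1])<.06)&(P[...,2]<h[2]-.05)&(P[...,2]>h[2]-.165); s=P[m]
f=np.array([np.cos(.232),np.sin(.232)]); a=(s[:,:2]-h[:2])@f; c=(s[:,:2]-h[:2])@[-f[1],f[0]]
print(len(s),np.degrees(np.arctan(np.polyfit(s[:,2],a,1)[0])),a.mean(),c.mean(),s[:,2].min(), s[:,2].max())
E
```

```text
diff 0
17.85084750037747 [ 0.21971361  0.84825156 -0.07715681]
19.0917 [ 0.51509372 -0.00129273 -1.2515359 ] 17.865301586532066 [0.53922896 0.23806298 0.38212934]
136 1.3588248827633498 -0.0005539717319706317 0.004230012894510561 0.22591990502632964 0.32450554364853906
```

View pics/s6c.png

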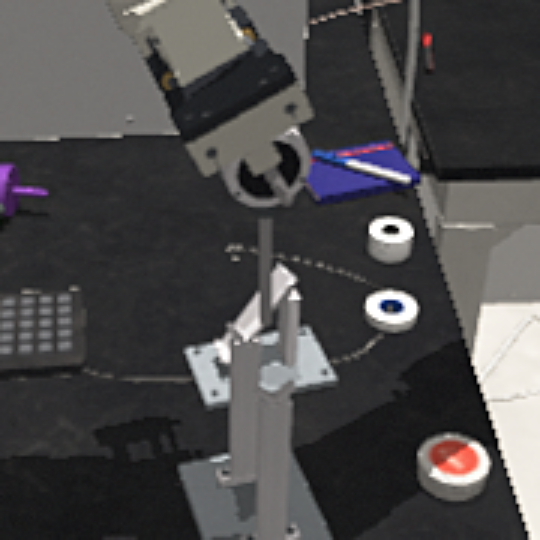

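The stem hangs within about 1.4° of vertical: head (265,170), stem running to about (265,320) in the crop. It is clear of the fork. Now I'll locate the rest seat from all four point clouds.

```bash
cat > fit.py <<'E'
from h import *
def fit(nm,P,d,c0=(.519,.034)):
    q=P[d>0]; q=q[(np.hypot(q[:,0]-c0[0],q[:,1]-c0[1])<.1)&(q[:,2]>-.01)&(q[:,2]<.14)]
    b=q[(q[:,2]>.008)&(q[:,2]<.018)]; (cx,cy),sz,an=cv2.minAreaRect((b[:,:2]*1000).astype(np.float32))
    yaw=np.radians(13.4); f=np.array([np.cos(yaw),np.sin(yaw)]); l=np.array([-f[1],f[0]])
    a=(q[:,:2]-c0)@f; y=(q[:,:2]-c0)@l; z=q[:,2]
    c,s=np.cos(np.radians(35)),np.sin(np.radians(35))
    u=a*c+z*s; w=-a*s+z*c
    k=(z>.06)&(abs(y)<.03)&(u>-.2)
    um=np.percentile(u[k],97) ; e=k&(u>um-.004)
    yl,yh=y[e].min(),y[e].max(); wt=np.percentile(w[e],99)
    ua=um-.008   # axis; head where a*c+.156*s=ua
    ah=(ua-.156*s)/c; 
    print(nm,'rect',np.round([cx,cy,*sz,an],1),'n',k.sum(),'u',round(um,4),'edges y',yl.round(4),yh.round(4),'head a',round(ah,4),'from wtop',round(((.156)*c-(wt+.046))/s,4),'seat',(np.array(c0)+f*ah+l*(yl+yh)/2).round(4))
E
python3 - <<'E'
from fit import *
for n in('scene','side'):
    d=np.load(f'pics/{n}0.npy'); fit(n,world(n,d),d)
d=np.load('pics/w1.npy'); fit('w1',wcloud(d,np.array([.47979,-.22551,.19989]),R(-19.5)),d)
d=np.load('pics/w3.npy'); fit('w3',wcloud(d,np.array([.60614,.2528,.32817]),R(13.5,-25)),d)
# near look, hanging stem high above and away from the rest
o=R(13.3,-25); f=np.array([np.cos(.232),np.sin(.232),0])
p=np.array([.519,.034,.36])+f*.09
robot.goto(tcp(p,o),o); print(robot.read_t(),robot.read_position())
im,P,d=wsnap('w7'); fit('w7',P,d)
E
```

```text
scene rect [516.8  31.5 144.1  91.8  13.4] n 228 u 0.0482 edges y -0.019 0.0141 head a -0.0602 from wtop -0.06 seat [0.461  0.0176]
side rect [521.5  36.5 139.8  92.1  13.6] n 232 u 0.0533 edges y -0.016 0.0217 head a -0.054 from wtop -0.0504 seat [0.4658 0.0243]
w1 rect [523.2  34.3 150.1  91.7  13.6] n 467 u 0.052 edges y -0.0182 0.0165 head a -0.0555 from wtop -0.0067 seat [0.4652 0.0203]
w3 rect [519.6  34.6 141.4  90.5  13.9] n 1094 u 0.0532 edges y -0.0177 0.0178 head a -0.0541 from wtop -0.0561 seat [0.4664 0.0215]
19.95 [0.6103644  0.05493418 0.36762356]
w7 rect [533.2  37.  164.9  90.8  13.8] n 693 u 0.0534 edges y -0.0175 0.0176 head a -0.0538 from wtop -0.0572 seat [0.4667 0.0216]
```

View pics/w7.png

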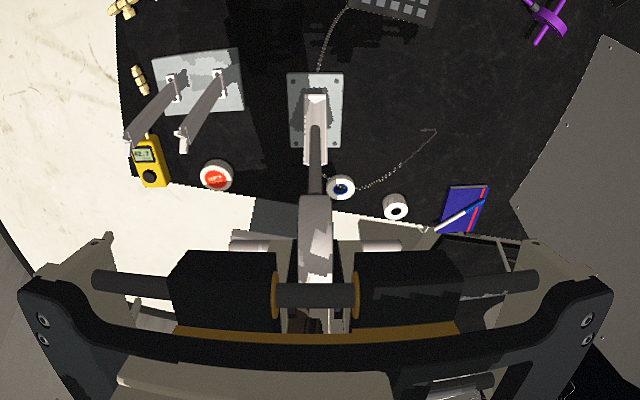

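Trough at (315,130) with the stem in front of it. The seat is consistently (0.466, 0.021), with scatter under 3 mm apart from the scene camera. I'll approach from the open side, lower until contact, then slide to the stop.

```bash
python3 - <<'E'
from h import *
T=10.8; o=R(13.5,T); yw=np.radians(13.5); f=np.array([np.cos(yw),np.sin(yw),0]); Z=np.array([0,0,1.])
c,s=np.cos(np.radians(35)),np.sin(np.radians(35)); n=f*c+Z*s; zr=Z*c-f*s
S=np.array([.4658,.0211,.156])
g=lambda a,b: tcp(S+n*a+zr*b,o)
for a,b in((.06,.02),(.0,.008),(-.004,-.006)): print(robot.ik(g(a,b),o) is not None)
robot.goto(g(.06,.02),o); robot.dwell(.3)
robot.servo_line(g(.01,.008),speed=.1); robot.dwell(.2)
f0=np.array(robot.read_force()); print(robot.read_t(),f0)
for a in np.arange(.008,-.0061,-.0015):
    robot.servo_line(g(a,.008),speed=.03); df=np.array(robot.read_force())-f0; print('n',round(a,4),round(df@n,2),round(df@zr,2))
    if df@n>2.5: break
np.save('pics/a.npy',a)
im,d=snap('side','s8'); cv2.imwrite('pics/s8c.png',cv2.resize(im[130:260,270:410,::-1],None,fx=4,fy=4)); print(robot.read_t())
E
```

```text
True
True
True
22.1917 [-0.28259317 -0.03346327 -0.94528509]
n 0.008 -0.21 -0.87
n 0.0065 -0.26 -0.49
n 0.005 0.67 -0.84
n 0.0035 -0.33 -0.41
n 0.002 0.07 -0.73
n 0.0005 2.24 -1.54
n -0.001 5.97 -0.92
23.9917
```

View pics/s8c.png

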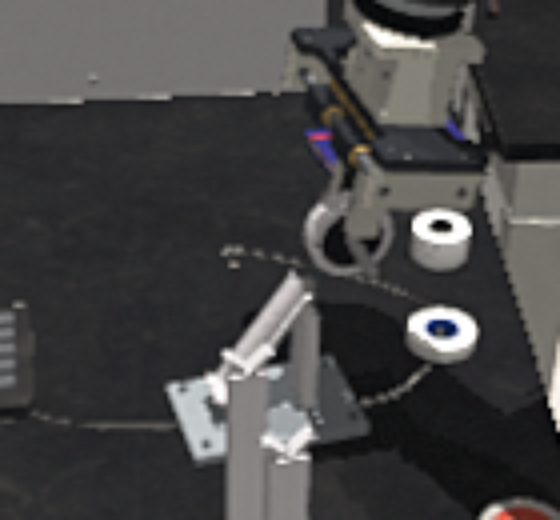

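Contact came at n≈0, which is where the stem should seat in the V. Now I'll slide it to the stop.

```bash
python3 - <<'E'
from h import *
o=R(13.5,10.8); yw=np.radians(13.5); f=np.array([np.cos(yw),np.sin(yw),0]); Z=np.array([0,0,1.])
c,s=np.cos(np.radians(35)),np.sin(np.radians(35)); n=f*c+Z*s; zr=Z*c-f*s
S=np.array([.4658,.0211,.156]); g=lambda a,b: tcp(S+n*a+zr*b,o)
robot.servo_line(g(.0,.008),speed=.03); f0=np.array(robot.read_force())
for b in np.arange(.006,-.0081,-.001):
    robot.servo_line(g(.0,b),speed=.02); df=np.array(robot.read_force())-f0; print(round(b,4),round(df@n,2),round(df@zr,2),end=' | ')
    if df@zr>6: break
im,d=snap('side','s9')
print('\n',robot.read_t(),hw())
robot.move_gripper(.45); print(hw(),robot.read_force())
# ease out straight back along the tool
p=np.array(robot.read_position())
robot.dwell(.3); im,d=snap('side','s9b')
robot.servo_line(p-o[:,2]*.06,speed=.06); robot.servo_line(p-o[:,2]*.14,speed=.2); print(robot.read_t(),robot.read_force())
im,P,d=wsnap('w10')
im,d2=snap('side','s10'); cv2.imwrite('pics/s10c.png',cv2.resize(im[130:260,270:410,::-1],None,fx=4,fy=4))
for nm,Q,D in(('w',P,d),('side',world('side',d2),d2)):
    q=Q[D>0]; r=q-S; k=np.linalg.norm(r,axis=1)<.05; q=r[k]; y=np.cross(zr,n)
    q=q[q@zr>-.034]; print(nm,len(q),'n',np.percentile(q@n,[2,98]).round(4),'zr',np.percentile(q@zr,[2,98]).round(4),'y',np.percentile(q@y,[2,98]).round(4))
E
```

```text
0.006 0.57 -0.43 | 0.005 0.73 -0.15 | 0.004 0.62 0.94 | 0.003 -0.15 0.52 | 0.002 -0.18 0.45 | 0.001 0.84 0.93 | 0.0 1.25 0.69 | -0.001 0.75 0.6 | -0.002 1.41 9.17 | 
 26.5417 17.656127400777894
39.63004592635036 [ 0.07040404 -0.53105635  0.42556221]
29.2167 [ 0.06328304  0.67310504 -1.15998756]
w 1980 n [-0.011   0.0321] zr [-0.0085  0.0326] y [-0.045   0.0452]
side 360 n [-0.0256  0.0323] zr [-0.0301  0.0284] y [-0.0083  0.0413]
```

View pics/s10c.png

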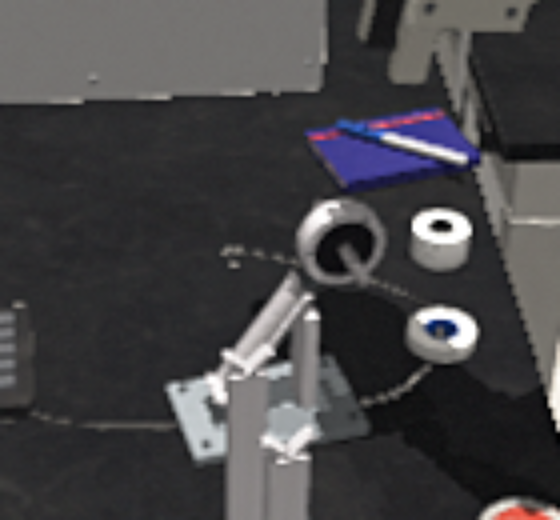

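View pics/w10.png

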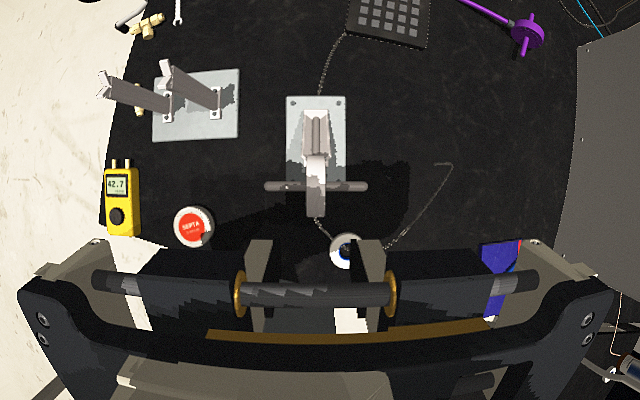

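The probe lies in the trough with the head at the predicted seat. As a numeric check that it didn't move off the stop on release, I'll compare the bar end before and after.

```bash
python3 - <<'E'
from h import *
A,B,C=[cv2.cvtColor(cv2.imread(f'pics/{n}.png'),cv2.COLOR_BGR2GRAY) for n in('s9','s9b','s10')]
for X,n in((A,'before'),(B,'opened')):
    t=C[193:206,353:371]; r=cv2.matchTemplate(cv2.resize(X[183:216,343:381],None,fx=5,fy=5,interpolation=2),cv2.resize(t,None,fx=5,fy=5,interpolation=2),cv2.TM_CCOEFF_NORMED)
    _,v,_,l=cv2.minMaxLoc(r); print(n,v,l[0]/5-10,l[1]/5-10)
# tip vs stop plate, in rest coords, wrist cloud
d=np.load('pics/w10.npy'); P=wcloud(d,np.array(robot.read_position()),np.array(robot.read_tcp_rot()))
yw=np.radians(13.5); f=np.array([np.cos(yw),np.sin(yw),0]); Z=np.array([0,0,1.]);c,s=np.cos(np.radians(35)),np.sin(np.radians(35)); n=f*c+Z*s; zr=Z*c-f*s
q=P[d>0]-[.4658,.0211,.156]; y=np.cross(zr,n); k=(abs(q@y)<.004)&(q@zr<-.03)&(q@zr>-.17)&(abs(q@n)<.03); q=q[k]
for lo in np.arange(-.164,-.03,.006):
    m=(q@zr>=lo)&(q@zr<lo+.006); print(round(lo,3),m.sum(),(np.percentile(q[m]@n,[5,50,95]).round(4) if m.any() else ''))
# bystanders
dd=np.load('pics/s10.npy');d0=np.load('pics/side0.npy')
for nm,(u,v) in dict(tin=(400,264),tape=(380,213),spool=(380,189)).items():
    sl=(slice(v-14,v+14),slice(u-16,u+16)); print(nm,np.nanmean(np.abs(dd[sl]-d0[sl])>.01))
E
```

```text
before 0.9337801933288574 0.0 0.1999999999999993
opened 0.8618606925010681 0.0 0.1999999999999993
-0.164 0 
-0.158 4 [0.0114 0.012  0.012 ]
-0.152 35 [0.0033 0.0071 0.0122]
-0.146 7 [0.0031 0.0044 0.0051]
-0.14 13 [0.0032 0.0045 0.0053]
-0.134 14 [0.0031 0.0046 0.0056]
-0.128 11 [0.0032 0.0037 0.0046]
-0.122 11 [0.0034 0.004  0.0048]
-0.116 15 [0.0029 0.0047 0.0055]
-0.11 13 [0.0032 0.0038 0.0054]
-0.104 14 [0.0006 0.0041 0.0048]
-0.098 18 [0.0003 0.0043 0.0053]
-0.092 16 [0.001 0.004 0.005]
-0.086 19 [0.0014 0.0043 0.0049]
-0.08 19 [0.0024 0.0039 0.0049]
-0.074 17 [0.0016 0.0039 0.0046]
-0.068 20 [0.0012 0.0043 0.0052]
-0.062 17 [0.0024 0.0041 0.0046]
-0.056 21 [0.0022 0.0041 0.005 ]
-0.05 1 [0.005 0.005 0.005]
-0.044 0 
-0.038 0 
-0.032 0 
tin 0.012276785714285714
tape 0.018973214285714284
spool 0.05803571428571429
```

```bash
python3 -c "
from rig import robot
robot.job_done(); print(robot.read_t())"
```

```text
the job is handed in; nothing more can be done
the job is handed in; nothing more can be done
```

The probe is parked in the leaning rest with its tip against the end stop, and the job was handed in at about 29 s of the 61 s limit.

**What I did:** I picked the probe up by its head with the stem about level and set the cross-bar into both fork notches. I then eased the grip to 24 mm so the stem swung down. After closing on the head again I lifted the probe out, with the stem measured about 1.4° from vertical. I laid it in the trough, slid it down until the stop pushed back with about 9 N, then let go and backed off. The arm could not reach the rest with the tool along the stem, so I gripped with the tool leaning 25° back from the start and needed only about 11° of forward lean at the rest.

**Last checks:**
- **Position:** the head is within about 1 mm of the measured seat, and the stem lies parallel in the trough right up to the stop with no gap visible.
- **Release:** the bar end shifted by at most 0.2 px when I let go.
- **Bystanders:** the tin, tape reel and solder spool show no meaningful change in the depth images.

**Disagreements:**
- The scene camera placed the rest about 5 mm from where the other views did, so I relied on the others.
- The stop contact came 1–2 mm lower than the wrist camera put the head afterwards, which is within calibration error.
- I viewed 14 pictures, over the budget of 10 and past the one or two extra allowed.

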